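Pack the short tile and hold it flush

TASK

Three inlaid tiles are being glued in a row on the setting board, but only one of them stands far enough off the dark batten at the back for the metal spacer to fit in behind it. Stand the spacer upright in that one gap, squarely behind the middle of the tile and down on the board, and let go of it; then push that tile back until tile, spacer and batten are tight and square together, and finish while still holding it pressed there with a light steady push of about 10 N, fingers on the tile only. Leave the other two tiles, the dust brush, the wax tin and the whetstone where they are.

Things in the scene. Friction and masses are not known exactly. Their poses are not given: they have to be found in the camera images.
- board: setting board, fixed to the table: plywood bed 170 mm deep (x) by 300 mm wide (y) by 12 mm thick, tiles lie on its top (12 mm above the table); origin at the centre of its underside, x points away from the robot towards the batten, z up. About 57 mm of bare bed lies in front of the tiles
- batten: dark hardwood strip with three brass screws along the back of the bed, fixed, 24 mm deep by 300 mm wide by 20 mm high; origin at the middle of its lower front edge, on the bed's top (12 mm above the table), axes as the board's; its front face, toward the tiles, is the plane x = 0 and the tiles lie at x < 0
- tile_1: loose light wood tile with dark border and rosette, 70 mm deep (x) by 70 mm wide (y) by 22 mm thick, 0.12 kg, flat on the bed; origin at the middle of its lower FRONT edge (robot side), x points back toward the batten, z up. The gap behind it is 7 to 9 mm, too narrow for the spacer; leave it alone
- tile_2: loose light wood tile with dark border and rosette, 70 mm deep (x) by 70 mm wide (y) by 22 mm thick, 0.12 kg, flat on the bed; origin at the middle of its lower FRONT edge (robot side), x points back toward the batten, z up. The gap behind it is 7 to 9 mm, too narrow for the spacer; leave it alone
- tile_3: loose light wood tile with dark border and rosette, 58 mm deep (x) by 70 mm wide (y) by 22 mm thick, 0.12 kg, flat on the bed; origin at the middle of its lower FRONT edge (robot side), x points back toward the batten, z up. The short tile: the gap behind it is 19 to 21 mm at the start. The tiles' order in the row (92 mm apart) varies; front edges start level to within 2 mm
- tile_3_back (a point): middle of the lower back edge of the short tile, 58 mm behind its origin, axes as the tile's
- spacer: loose aluminium spacer block with dark grooves round its upper half, 12 mm thick (x) by 50 mm wide (y) by 54 mm tall (z), 0.12 kg, standing upright on the table to the right of the board at the start; origin at the centre of its underside. Its 12 mm side goes across the gap; standing on the bed it rises 32 mm above the tiles; pinch its top 25 mm
- dust_brush: bench brush with an orange-brown wooden handle and dark bristles, 178 mm long (y) by 31 mm by 18 mm, lying at the front left of the table; origin at the centre of its underside; leave it alone
- wax_tin: round white tin with a red band, 68 mm across, 43 mm tall, at the left; origin at the centre of its underside; leave it alone
- whetstone: brown oil stone in a wooden base, 66 mm by 190 mm (y, its long side, lying roughly along the robot's x) by 43 mm tall, at the left; origin at the centre of its underside; leave it alone
Mind the look-alikes: they are no part of the job. There is more than one size of the spacer; the job needs the smaller.

How it is judged:
On the way:
1. the spacer stands let go, upright on the bed, in the gap behind the middle of the short tile (z of spacer in the frame of batten between -0.003 and 0.003 m and angle between spacer's own z axis and vertical below 0.1 rad and x of spacer in the frame of batten between -0.02 and 0 m and y of spacer in the frame of tile_3_back between -0.018 and 0.018 m and x of spacer in the frame of tile_3_back between 0 and 0.02 m and angle between the x axis of spacer and the x axis of batten, either way round below 0.3 rad and contact force between the fingers and spacer below 0.3 N), for 0.2 s.
At the end, for the whole second after the job is handed in: Spacer let go, upright on the bed behind the short tile, within 18 mm of its middle; tile flat, square to the batten within 0.05 rad, 10.5 to 14 mm off it; fingers press it with 3 to 40 N, over 1 N reaching spacer and batten; other tiles within 10 mm of their start (all of step 1 and x of tile_3_back in the frame of batten between -0.014 and -0.0105 m and angle between the x axis of tile_3 and the x axis of batten, either way round below 0.05 rad and z of tile_3_back in the frame of batten between -0.003 and 0.003 m and angle between tile_3's own z axis and vertical below 0.05 rad and contact force between spacer and tile_3 above 1 N and contact force between spacer and batten above 1 N and contact force between the fingers and tile_3 between 3 and 40 N and linear speed of tile_3 below 0.01 m/s and distance of each of tile_1, tile_2 from where it was at the start of the episode below 0.01 m); the arm keeps its last pose, push and grip.
It fails at once if one of the other tiles is shifted more than 10 mm (distance of any of tile_1, tile_2 from where it was at the start of the episode above 0.01 m).
It fails at once if the dust brush, wax tin or whetstone is shifted more than 20 mm (distance of any of dust_brush, wax_tin, whetstone from where it was at the start of the episode above 0.02 m).
It also fails if it takes over 58 s, if anything falls off the work surface, if the arm or the gripper's body presses on something with over 40 N, if the wrist force passes 120 N, or if a joint passes its speed limit or range.

ROBOT

A 6-joint arm with a two-finger parallel gripper is mounted at the origin on a cart in front of the work surface, level with it; the furniture and walls round the work are solid. World frame = base frame: x ahead of the robot, y to its left, z up, the work surface at z = 0. Lengths are in m, angles in rad, forces in N, time in s.
With the tool pointing down it reaches from about 0.35 to 0.975 m from the base axis. Payload 4.9 kg.
Tool frame: the origin (TCP) lies midway between the tips of the shut fingers; the grasp point (between the pads) lies manip.tcp_to_grasp behind it (manip.tcp_to_grasp is the distance from the TCP to the grasp point, in m); z points along the fingers, y is the line along which they close (so a half turn about z gives the same grasp; the last joint's range is limited). The gripper opens to 85 mm and grips with 20 to 120 N. Pads are 22 mm wide; open, the fingers measure 114 mm over their backs; the gripper's body (76 mm by 85 mm) begins 54 mm behind the grasp point. The pads swing forward as they close: fully open they stand 13 mm farther back than shut.
Start: joints at [-1.221, 0.053, 1.613, -0, 1.476, -0.119], TCP at [0.282, -0.558, 0.196] pointing down, gripper open.
Joint ranges: [-3.01, 3.01], [-1.01, 2.22], [0.06, 2.58], [-1.02, 4.17], [0.09, 2.62], [-3.14, 3.14]. Speed limits (rad/s): [2.57, 2.57, 3.14, 3.14, 3.14, 3.14].

INTERFACE

Orientations are given as a unit quaternion [w, x, y, z].
In Python, from plant import manip, grab_frame, calibration, job_done gives the robot as it stands.
- The arm moves only by the tool send_rows, never from a script. Its argument "rows" is a list of rows, each an object of numbers: "x", "y", "z": the shift along the tool's x, y, z normalised to -1 to 1, where 1 is 15 cm; "wx", "wy", "wz": the turn, a rotation vector about the tool's x, y, z normalised to -1 to 1, where 1 is pi/4 rad; "hand": the opening, from -1 (shut) to 1 (fully open). In form: [{"x": .., "y": .., "z": .., "wx": .., "wy": .., "wz": .., "hand": ..}, ...]. A call has exactly 10 rows; each row shifts and turns the commanded pose from where the row before left it, along the tool's axes as they then stand; what a row does not reach is not made up. A row lasts 1/12 s, in which the tool goes at most 41.7 mm and 7.16 degrees, less where a joint would pass 70% of its speed; a pose out of reach is approached as far as the arm can. A call with a number of a shift or a turn outside -1 to 1 is refused whole. A call with a gripper value outside its range is refused whole. The fingers move at their own pace and stop on an object; the grip force is fixed at half the most. Time passes only in rows, so rows that do not move let the fingers close, or fill a call up. It gives the time, the measured TCP pose, the force, the opening and the grip force at its end, in the units of the state.
- manip.state(): the state, without advancing time (a new reading comes with each control period).
- grab_frame(name): name is "side" or "top"; returns the picture (400x640x3 uint8, blue, green, red); there is no depth.
- calibration(name): a dict with "camera_matrix" (3x3 intrinsics, pixels), "R" (3x3) and "t" (3): a world point X has camera coordinates R X + t. Camera axes: x right, y down, z forward; pixel columns grow to the right and rows downward; lengths in m; the calibration is good to about 2 mm. A picture is of the moment at which its call begins. calibration takes no time and is no camera call.
- job_done(): hands the job in; it is judged then, once.
The state is a dict: "time": time; "joint_pos": joint angles; "joint_vel": joint speeds; "joint_efforts": joint torques, N m; "tool_pos": TCP position; "tool_rot": TCP orientation; "contact_force": force on the tool from outside, world axes, zero at the start; "ft_torque": the same for the moment, N m; "gripper_width": opening from 0.0 (shut) to 1.0 (fully open); "grasp_force": force on a finger pad.
Only numpy, scipy, OpenCV 4.12 (cv2) and the standard library are available. Lean on these libraries where they do the work, as an engineer would, in place of code of your own. Each camera call takes 0.05 s, during which the arm holds its last target. There are 200 camera calls.

## Working session

There is one attempt and no reset: what is moved stays moved. The work goes in short steps, Python scripts to look and compute and a tool call to move; the robot and the scene stay as the last step left them, time stands still between calls to the robot, and variables do not carry over. Pictures are saved under pics/ and viewed, at most 10 in all, crops included, and the job is handed in when it is done.

Besides the shell and the picture viewer there is one more tool, called after ">>>" as name(argument=value, ...), one argument or row to a line, values as JSON. send_rows: Moves the arm, as the interface text tells. Scaled input: -1 to 1 covers 15 cm each way for a shift and pi/4 rad each way for a turn. Its arguments: {"type":"object","properties":{"rows":{"type":"array","items":{"type":"object","properties":{"x":{"type":"number","minimum":-1,"maximum":1},"y":{"type":"number","minimum":-1,"maximum":1},"z":{"type":"number","minimum":-1,"maximum":1},"wx":{"type":"number","minimum":-1,"maximum":1},"wy":{"type":"number","minimum":-1,"maximum":1},"wz":{"type":"number","minimum":-1,"maximum":1},"hand":{"type":"number"}}}}},"required":["rows"]}

```bash
mkdir -p pics
cat > h.py <<'E'
import numpy as np, cv2
from plant import manip, grab_frame, calibration, job_done
def ray(c,u,v,z):
    k=calibration(c);K=np.array(k["camera_matrix"]);R=np.array(k["R"]);t=np.array(k["t"]).ravel()
    o=-R.T@t; d=R.T@np.linalg.solve(K,[u,v,1.]); return o+d*(z-o[2])/d[2]
def proj(c,X):
    k=calibration(c);K=np.array(k["camera_matrix"]);p=K@(np.array(k["R"])@np.array(X)+np.array(k["t"]).ravel()); return p[:2]/p[2]
E
python3 - <<'E'
from h import *
for c in("side","top"):
    cv2.imwrite(f"pics/{c}0.png",grab_frame(c)); k=calibration(c); print(k["camera_matrix"], -np.array(k["R"]).T@np.array(k["t"]).ravel())
s=manip.state();print(manip.tcp_to_grasp,s["tool_pos"],s["tool_rot"],s["time"])
E
```

```text
[[413.02543089   0.         316.46497939]
 [  0.         413.02543089 197.77994067]
 [  0.           0.           1.        ]] [-0.04501574 -1.01841703  0.65027994]
[[389.60278783   0.         322.80726912]
 [  0.         389.60278783 199.7390331 ]
 [  0.           0.           1.        ]] [ 0.42478097 -0.01550911  1.26047284]
0.0187 [ 0.28216353 -0.55697887  0.19499351] [-9.19059432e-04  9.72657303e-01  2.32243227e-01 -1.04004032e-04] 0.1
```

View pics/top0.png

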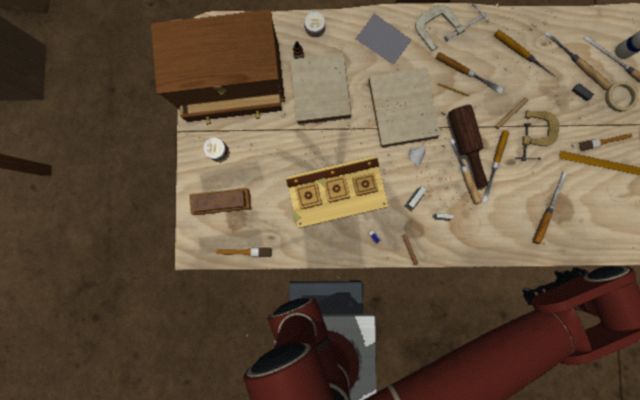

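View pics/side0.png

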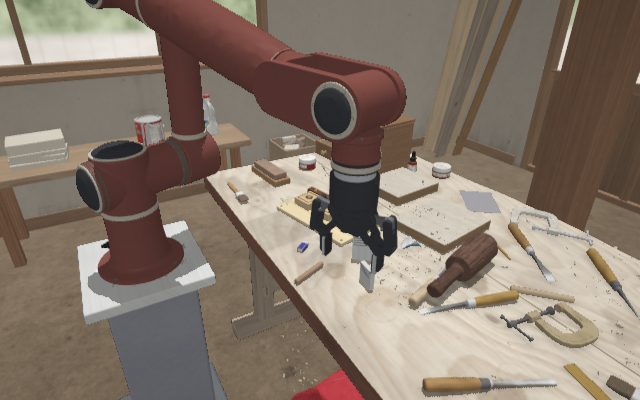

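Top view: the board is around (337,192), the short tile is probably one of (309,195), (337,188) and (365,184), and the spacer candidates are at (416,198) and (443,217). In the side view the gripper partly hides them. I'll zoom in.

Run:
```python
from h import *
t=cv2.imread("pics/top0.png")
a=cv2.resize(t[150:240,280:390],None,fx=7,fy=6,interpolation=cv2.INTER_CUBIC)[:330*2]
a=cv2.resize(t[150:235,280:460],None,fx=4.4,fy=4.4,interpolation=cv2.INTER_CUBIC)
cv2.imwrite("pics/z1.png",a)
for p in [(416,198),(443,217),(337,192)]: print(ray("top",*p,0.03))
```

```text
[ 0.51892209 -0.29580517  0.03      ]
[ 0.45788421 -0.37866232  0.03      ]
[ 0.54129321 -0.04664185  0.03      ]
```

View pics/z1.png

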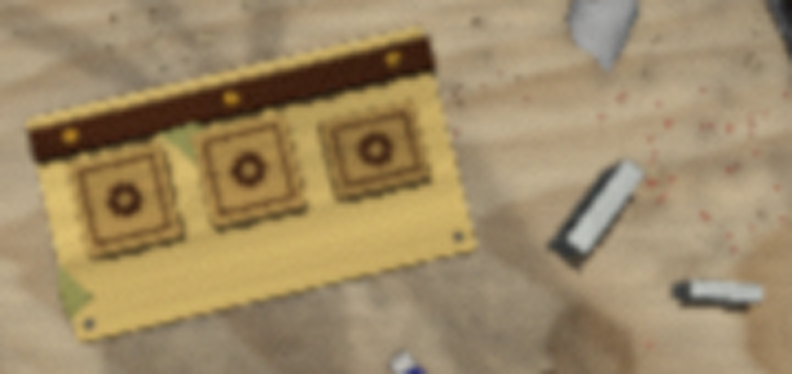

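The zoom shows the short tile is the right one, at zoom (376,150), which is full-image (365,184). The small spacer's top is at zoom (725,293), full-image (444.5,216.6), and the bigger look-alike is at zoom (605,207). Next I'll measure the details.

Run:
```python
from h import *
from scipy import ndimage
f=np.mean([grab_frame("top").astype(float) for _ in range(4)],0).astype(np.uint8)
cv2.imwrite("pics/top1.png",f)
g=cv2.resize(f,None,fx=8,fy=8,interpolation=cv2.INTER_CUBIC)
q=lambda u,v:((u+.5)/8-.5,(v+.5)/8-.5)
def rects(mask,x0,y0,x1,y1,z,name,amin=200):
    m=np.zeros_like(mask); m[y0*8:y1*8,x0*8:x1*8]=mask[y0*8:y1*8,x0*8:x1*8]
    cs,_=cv2.findContours(m,cv2.RETR_EXTERNAL,cv2.CHAIN_APPROX_NONE)
    for c in cs:
        if cv2.contourArea(c)<amin: continue
        P=np.array([ray("top",*q(*p),z)[:2] for p in c[:,0]],np.float32)
        (cx,cy),(w,h),a=cv2.minAreaRect(P)
        print(name,"c",round(cx,4),round(cy,4),"size",round(w,4),round(h,4),"ang",round(a,1))
hsv=cv2.cvtColor(g,cv2.COLOR_BGR2HSV);V=hsv[...,2];S=hsv[...,1]
rects(((V>150)&(S<50)).astype(np.uint8)*255,434,208,456,226,.054,"spacer")
rects(((V>150)&(S<50)).astype(np.uint8)*255,403,183,428,212,.054,"big")
rects(((V<75)).astype(np.uint8)*255,284,155,382,190,.032,"batten",4000)
rects(((S>110)&(V>130)).astype(np.uint8)*255,284,155,392,230,.012,"bed",4000)
for n,(u,v) in dict(s1=(71,136),s2=(232,98),s3=(393,59)).items(): print(n,ray("top",280+u/4.4-.4,150+v/4.4-.4,.033))
for n,(u,v) in dict(fl=(80,340),fr=(476,248)).items(): print(n,ray("top",280+u/4.4-.4,150+v/4.4-.4,.012))
for n,(u,v) in dict(r1=(123,200),r2=(248,169),r3=(376,150)).items(): print(n,ray("top",280+u/4.4-.4,150+v/4.4-.4,.034))
```

```text
spacer c 0.4626 -0.3776 size 0.0498 0.0123 ang 83.7
big c 0.5228 -0.2958 size 0.019 0.0722 ang 54.1
batten c 0.6021 -0.0328 size 0.024 0.2938 ang 12.9Traceback (most recent call last):
  File "<stdin>", line 19, in <module>
  File "<stdin>", line 12, in rects
  File "h.py", line 4, in ray
    k=calibration(c);K=np.array(k["camera_matrix"]);R=np.array(k["R"]);t=np.array(k["t"]).ravel()
ValueError: time passes only in moves, steps and waits
```

```bash
sed -i 's/^def ray/import functools; calibration=functools.cache(calibration)\ndef ray/' h.py
python3 - <<'E'
from h import *
f=cv2.imread("pics/top1.png") 
g=cv2.resize(f,None,fx=8,fy=8,interpolation=cv2.INTER_CUBIC)
yaw=np.radians(13.2)
for n,(u,v) in dict(s1=(71,136),s2=(232,98),s3=(393,59)).items(): print(n,ray("top",280+u/4.4-.4,150+v/4.4-.4,.033))
for n,(u,v) in dict(fl=(80,340),fr=(476,248)).items(): print(n,ray("top",280+u/4.4-.4,150+v/4.4-.4,.012))
for n,(u,v) in dict(r1=(123,200),r2=(248,169),r3=(376,150)).items(): print(n,ray("top",280+u/4.4-.4,150+v/4.4-.4,.034))
# rectified plane view at tile top, board frame, 4 px/mm: x from -.13..+.05 , y -.16...16
s1=ray("top",280+71/4.4-.4,150+136/4.4-.4,.033);s3=ray("top",280+393/4.4-.4,150+59/4.4-.4,.033)
d=(s1-s3)[:2];th=np.arctan2(-d[0],d[1]);print("yaw",np.degrees(th))
c=((s1+s3)/2)[:2];ex=np.array([np.cos(th),np.sin(th)]);ey=np.array([-ex[1],ex[0]])
o=c-ex*.012;print("batten origin",o)
for z,nm in((.034,"tiletop"),(.012,"bed")):
    src=[];dst=[]
    for x,y in((-.15,-.16),(-.15,.16),(.03,.16),(.03,-.16)):
        w=o+ex*x+ey*y;src.append(proj("top",[w[0],w[1],z]));dst.append([(.16-y)*2400,(.03-x)*2400])
    M=cv2.getPerspectiveTransform(np.float32(src),np.float32(dst))
    r=cv2.warpPerspective(f,M,(768,432),flags=cv2.INTER_CUBIC)
    if z==.034:
        for x in range(0,8): cv2.line(r,(0,int((.03+x*.02)*2400)),(8,int((.03+x*.02)*2400)),(0,0,255),1)
        cv2.imwrite("pics/rect.png",r)
E
```

```text
s1 [0.57938789 0.08380445 0.033     ]
s2 [ 0.60539486 -0.03269131  0.033     ]
s3 [ 0.63215674 -0.14931776  0.033     ]
fl [0.43262967 0.07999773 0.012     ]
fr [ 0.49590588 -0.20901709  0.012     ]
r1 [0.53246192 0.04665228 0.034     ]
r2 [ 0.55363414 -0.0434534   0.034     ]
r3 [ 0.56611649 -0.13561829  0.034     ]
yaw 12.754369476983308
batten origin [ 0.59406841 -0.03540592]
```

View pics/rect.png

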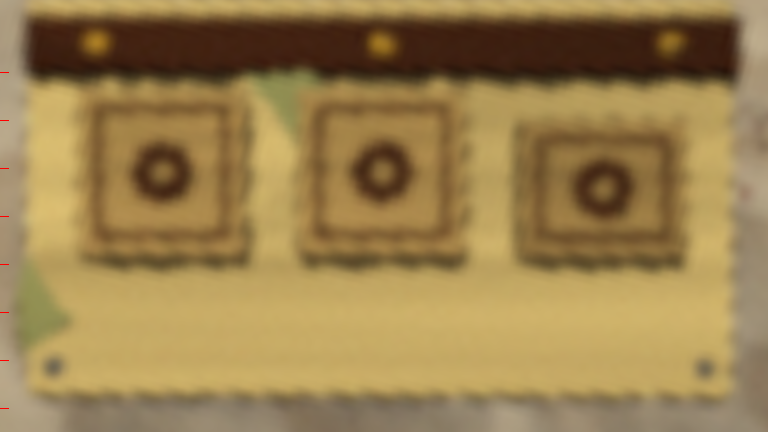

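The measurements agree with the given sizes: the tile 3 centre is at batten x −49, y −92 mm, the yaw is 12.75°, and the small spacer measures 50×12 mm at (0.4626, −0.3776). I'll turn the tool first.

```bash
cat >> h.py <<'E'
from scipy.spatial.transform import Rotation as Rn
TH=np.radians(12.75);EX=np.array([np.cos(TH),np.sin(TH),0]);EY=np.array([-EX[1],EX[0],0]);O=np.array([.5935,-.0354,.012])
def go(target,yaw_y=None):
    """print remaining move in tool axes/units; yaw_y: wanted yaw (deg) of tool y, mod 180"""
    s=manip.state();q=s["tool_rot"];R=Rn.from_quat([q[1],q[2],q[3],q[0]])
    y=R.as_matrix()[:,1];a=np.degrees(np.arctan2(y[1],y[0]))
    print("t",round(s["time"],2),"pos",np.round(s["tool_pos"],4),"yaw_y",round(a,2),"zaxis",np.round(R.as_matrix()[:,2],3),"F",np.round(s["contact_force"],1),"w",round(s["gripper_width"],3),"gf",round(s["grasp_force"],1))
    print("units xyz",np.round(R.inv().apply(np.array(target)-s["tool_pos"])/.15,4))
    if yaw_y is not None: print("wz units",round(-((yaw_y-a+90)%180-90)/45,4))
E
python3 -c "
from h import *
go([.4626,-.3776,.12],-6.3)"
```

```text
t 0.3 pos [ 0.2823 -0.5573  0.1957] yaw_y -63.14 zaxis [-0.     0.001 -1.   ] F [-0.2 -0.3 -0.1] w 0.996 gf 0.0
units xyz [ 1.6137 -0.5256  0.505 ]
wz units -1.2632
```

>>> send_rows(
  rows=[
    {"wz": -0.126, "hand": 1},
    {"wz": -0.126, "hand": 1},
    {"wz": -0.126, "hand": 1},
    {"wz": -0.126, "hand": 1},
    {"wz": -0.126, "hand": 1},
    {"wz": -0.126, "hand": 1},
    {"wz": -0.126, "hand": 1},
    {"wz": -0.126, "hand": 1},
    {"wz": -0.126, "hand": 1},
    {"wz": -0.126, "hand": 1},
  ],
)

```text
invalid input at $.rows[0]: expected keys x, y, z, wx, wy, wz, hand
```

```bash
python3 -c "
from h import *
go([.4626,-.3776,.12],-6.3)"
```

```text
t 0.3 pos [ 0.2823 -0.5573  0.1957] yaw_y -63.14 zaxis [-0.     0.001 -1.   ] F [-0.2 -0.3 -0.1] w 0.996 gf 0.0
units xyz [ 1.6137 -0.5256  0.505 ]
wz units -1.2632
```

>>> send_rows(
  rows=[
    {"x": 0, "y": 0, "z": 0, "wx": 0, "wy": 0, "wz": -0.126, "hand": 1},
    {"x": 0, "y": 0, "z": 0, "wx": 0, "wy": 0, "wz": -0.126, "hand": 1},
    {"x": 0, "y": 0, "z": 0, "wx": 0, "wy": 0, "wz": -0.126, "hand": 1},
    {"x": 0, "y": 0, "z": 0, "wx": 0, "wy": 0, "wz": -0.126, "hand": 1},
    {"x": 0, "y": 0, "z": 0, "wx": 0, "wy": 0, "wz": -0.126, "hand": 1},
    {"x": 0, "y": 0, "z": 0, "wx": 0, "wy": 0, "wz": -0.126, "hand": 1},
    {"x": 0, "y": 0, "z": 0, "wx": 0, "wy": 0, "wz": -0.126, "hand": 1},
    {"x": 0, "y": 0, "z": 0, "wx": 0, "wy": 0, "wz": -0.126, "hand": 1},
    {"x": 0, "y": 0, "z": 0, "wx": 0, "wy": 0, "wz": -0.126, "hand": 1},
    {"x": 0, "y": 0, "z": 0, "wx": 0, "wy": 0, "wz": -0.126, "hand": 1},
  ],
)

```text
time: 1.13
tool_pos: [0.2823, -0.5575, 0.196]
tool_rot: [-0.0, 0.744, 0.668, 0.0]
contact_force: [0.3, -0.3, -0.4]
gripper_width: 1.002
grasp_force: 0.0
```

```bash
python3 -c "
from h import *
go([.4626,-.3776,.12],-6.3)"
```

```text
t 1.13 pos [ 0.2823 -0.5575  0.196 ] yaw_y -6.16 zaxis [-0.  0. -1.] F [ 0.3 -0.3 -0.4] w 1.002 gf 0.0
units xyz [1.3213 1.0661 0.5066]
wz units 0.0031
```

>>> send_rows(
  rows=[
    {"x": 0.132, "y": 0.107, "z": 0.05, "wx": 0, "wy": 0, "wz": 0, "hand": 1},
    {"x": 0.132, "y": 0.107, "z": 0.05, "wx": 0, "wy": 0, "wz": 0, "hand": 1},
    {"x": 0.132, "y": 0.107, "z": 0.05, "wx": 0, "wy": 0, "wz": 0, "hand": 1},
    {"x": 0.132, "y": 0.107, "z": 0.05, "wx": 0, "wy": 0, "wz": 0, "hand": 1},
    {"x": 0.132, "y": 0.107, "z": 0.05, "wx": 0, "wy": 0, "wz": 0, "hand": 1},
    {"x": 0.132, "y": 0.107, "z": 0.05, "wx": 0, "wy": 0, "wz": 0, "hand": 1},
    {"x": 0.132, "y": 0.107, "z": 0.05, "wx": 0, "wy": 0, "wz": 0, "hand": 1},
    {"x": 0.132, "y": 0.107, "z": 0.05, "wx": 0, "wy": 0, "wz": 0, "hand": 1},
    {"x": 0.132, "y": 0.107, "z": 0.05, "wx": 0, "wy": 0, "wz": 0, "hand": 1},
    {"x": 0, "y": 0, "z": 0, "wx": 0, "wy": 0, "wz": 0, "hand": 1},
  ],
)

```text
time: 1.97
tool_pos: [0.4476, -0.3928, 0.1265]
tool_rot: [-0.002, 0.744, 0.668, 0.001]
contact_force: [0.3, 0.7, -0.2]
gripper_width: 1.001
grasp_force: 0.0
```

```bash
python3 -c "
from h import *
go([.4626,-.3776,.027],-6.3)"
```

```text
t 1.97 pos [ 0.4476 -0.3928  0.1265] yaw_y -6.21 zaxis [-0.001  0.004 -1.   ] F [ 0.3  0.7 -0.2] w 1.001 gf 0.0
units xyz [0.1093 0.0895 0.6636]
wz units 0.0019
```

>>> send_rows(
  rows=[
    {"x": 0.06, "y": 0.05, "z": 0, "wx": 0, "wy": 0, "wz": 0, "hand": 1},
    {"x": 0.06, "y": 0.05, "z": 0, "wx": 0, "wy": 0, "wz": 0, "hand": 1},
    {"x": 0, "y": 0, "z": 0.1, "wx": 0, "wy": 0, "wz": 0, "hand": 1},
    {"x": 0, "y": 0, "z": 0.1, "wx": 0, "wy": 0, "wz": 0, "hand": 1},
    {"x": 0, "y": 0, "z": 0, "wx": 0, "wy": 0, "wz": 0, "hand": 1},
    {"x": 0, "y": 0, "z": 0, "wx": 0, "wy": 0, "wz": 0, "hand": 1},
    {"x": 0, "y": 0, "z": 0, "wx": 0, "wy": 0, "wz": 0, "hand": 1},
    {"x": 0, "y": 0, "z": 0, "wx": 0, "wy": 0, "wz": 0, "hand": 1},
    {"x": 0, "y": 0, "z": 0, "wx": 0, "wy": 0, "wz": 0, "hand": 1},
    {"x": 0, "y": 0, "z": 0, "wx": 0, "wy": 0, "wz": 0, "hand": 1},
  ],
)

```text
time: 2.8
tool_pos: [0.4632, -0.381, 0.0996]
tool_rot: [0.001, 0.746, 0.666, 0.0]
contact_force: [0.1, -0.3, 0.6]
gripper_width: 1.0
grasp_force: 0.0
```

```bash
python3 -c "
from h import *
go([.4626,-.3776,.027],-6.3)
cv2.imwrite('pics/t2.png',grab_frame('top'));
cv2.imwrite('pics/s2.png',grab_frame('side')[170:370,250:510].repeat(3,0).repeat(3,1))"
```

```text
t 2.8 pos [ 0.4632 -0.381   0.0996] yaw_y -6.45 zaxis [ 0.001 -0.001 -1.   ] F [ 0.1 -0.3  0.6] w 1.0 gf 0.0
units xyz [ 0.0225 -0.0072  0.4842]
wz units -0.0034
```

View pics/s2.png

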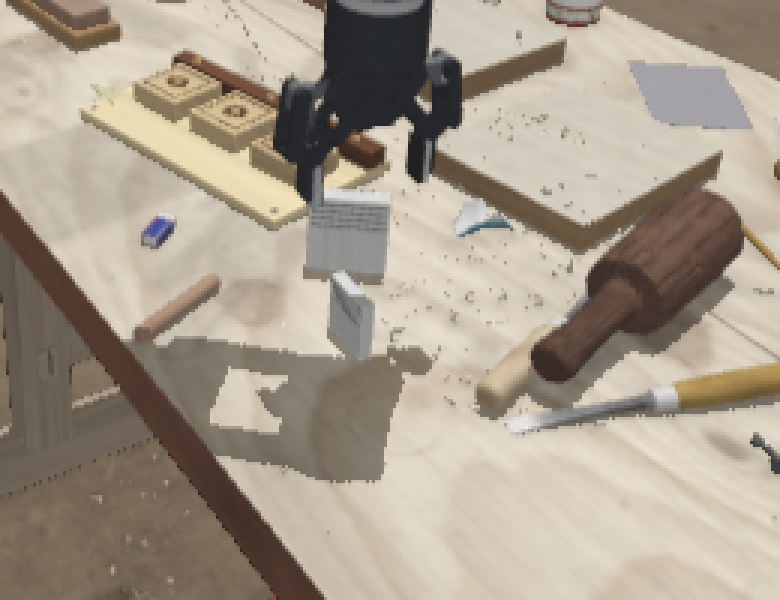

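The side crop shows the small spacer standing at crop (351,315), full (367,275), with the open fingers lined up above it. I'll descend and close.

>>> send_rows(
  rows=[
    {"x": 0.02, "y": 0, "z": 0.06, "wx": 0, "wy": 0, "wz": 0, "hand": 1},
    {"x": 0, "y": 0, "z": 0.06, "wx": 0, "wy": 0, "wz": 0, "hand": 1},
    {"x": 0, "y": 0, "z": 0.06, "wx": 0, "wy": 0, "wz": 0, "hand": 1},
    {"x": 0, "y": 0, "z": 0.06, "wx": 0, "wy": 0, "wz": 0, "hand": 1},
    {"x": 0, "y": 0, "z": 0.06, "wx": 0, "wy": 0, "wz": 0, "hand": 1},
    {"x": 0, "y": 0, "z": 0.06, "wx": 0, "wy": 0, "wz": 0, "hand": 1},
    {"x": 0, "y": 0, "z": 0.06, "wx": 0, "wy": 0, "wz": 0, "hand": 1},
    {"x": 0, "y": 0, "z": 0.05, "wx": 0, "wy": 0, "wz": 0, "hand": 1},
    {"x": 0, "y": 0, "z": 0, "wx": 0, "wy": 0, "wz": 0, "hand": 1},
    {"x": 0, "y": 0, "z": 0, "wx": 0, "wy": 0, "wz": 0, "hand": 1},
  ],
)

```text
time: 3.73
tool_pos: [0.4629, -0.3772, 0.0274]
tool_rot: [-0.001, 0.746, 0.666, -0.0]
contact_force: [-0.8, 0.0, 0.3]
gripper_width: 1.003
grasp_force: 0.0
```

```bash
python3 -c "
from h import *
go([.4626,-.3776,.027],-6.3)
print(proj('side',[.4626,-.3776,.027]))"
```

```text
t 3.73 pos [ 0.4629 -0.3772  0.0274] yaw_y -6.44 zaxis [-0.001  0.001 -1.   ] F [-0.8  0.   0.3] w 1.003 gf 0.0
units xyz [-0.003  -0.0013  0.0024]
wz units -0.0031
[366.46637713 274.86193275]
```

The side-view projection agrees at (366.5, 274.9). Closing now.

>>> send_rows(
  rows=[
    {"x": 0, "y": 0, "z": 0, "wx": 0, "wy": 0, "wz": 0, "hand": -1},
    {"x": 0, "y": 0, "z": 0, "wx": 0, "wy": 0, "wz": 0, "hand": -1},
    {"x": 0, "y": 0, "z": 0, "wx": 0, "wy": 0, "wz": 0, "hand": -1},
    {"x": 0, "y": 0, "z": 0, "wx": 0, "wy": 0, "wz": 0, "hand": -1},
    {"x": 0, "y": 0, "z": 0, "wx": 0, "wy": 0, "wz": 0, "hand": -1},
    {"x": 0, "y": 0, "z": 0, "wx": 0, "wy": 0, "wz": 0, "hand": -1},
    {"x": 0, "y": 0, "z": 0, "wx": 0, "wy": 0, "wz": 0, "hand": -1},
    {"x": 0, "y": 0, "z": 0, "wx": 0, "wy": 0, "wz": 0, "hand": -1},
    {"x": 0, "y": 0, "z": 0, "wx": 0, "wy": 0, "wz": 0, "hand": -1},
    {"x": 0, "y": 0, "z": 0, "wx": 0, "wy": 0, "wz": 0, "hand": -1},
  ],
)

```text
time: 4.57
tool_pos: [0.4632, -0.3775, 0.0281]
tool_rot: [-0.0, 0.746, 0.666, 0.0]
contact_force: [-0.6, -0.2, -0.4]
gripper_width: 0.005
grasp_force: 0.0
```

```bash
python3 -c "
from h import *
T=O+EX*-.010+EY*-.0916;print(T)
go([T[0],T[1],.11],12.75)"
```

```text
[ 0.60396246 -0.12694833  0.012     ]
t 4.57 pos [ 0.4632 -0.3775  0.0281] yaw_y -6.44 zaxis [-0.  0. -1.] F [-0.6 -0.2 -0.4] w 0.005 gf 0.0
units xyz [ 1.7649  0.7454 -0.5459]
wz units -0.4265
```

The gripper shut on nothing, so I'll look.

```bash
python3 -c "
from h import *
a=grab_frame('side')[200:340,290:450];b=grab_frame('top')[170:270,390:490]
a=cv2.resize(a,(560,490),interpolation=2);b=cv2.resize(b,(240,240),interpolation=2)
c=np.zeros((490,800,3),np.uint8);c[:,:560]=a;c[:240,560:]=b;cv2.imwrite('pics/m3.png',c)"
```

```text
(no output)
```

View pics/m3.png

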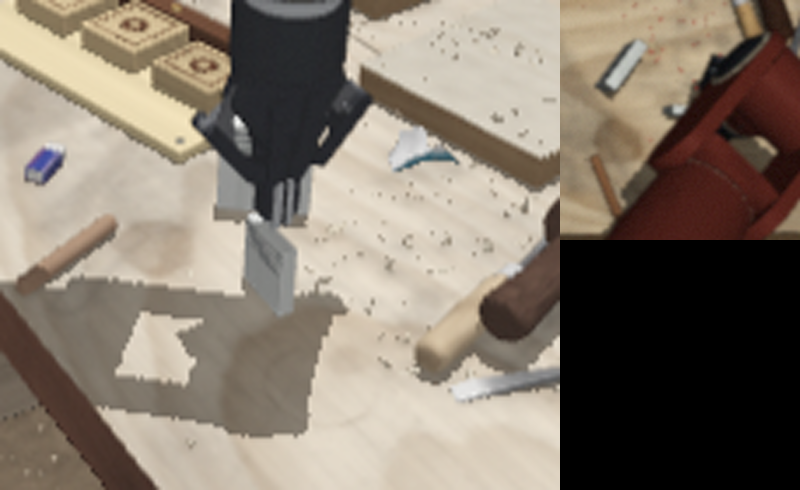

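```bash
python3 -c "
from h import *
c=np.array([.4626,-.3776]);a=np.radians(83.7);l=np.array([np.cos(a),np.sin(a)]);n=np.array([l[1],-l[0]])
for z in(0,.054):
  for i,j in((1,1),(1,-1),(-1,1),(-1,-1)):
    p=c+l*.025*i+n*.006*j;print(i,j,z,np.round(proj('side',[*p,z]),1),np.round(proj('top',[*p,z]),1))
print('tcp',proj('side',[.4632,-.3775,.0281]),proj('side',[.4632,-.3775,.1]))
f=lambda y,z:proj('side',[.4632,y,z])
print([np.round(f(y,z)).tolist() for y,z in((-.34,.028),(-.355,.028),(-.3775,.05),(-.3775,.06))])
"
```

```text
1 1 0 [363.  277.2] [432.3 213.2]
1 -1 0 [358.8 278.4] [432.  216.9]
-1 1 0 [373.1 289.2] [447.8 214.7]
-1 -1 0 [368.7 290.5] [447.5 218.4]
1 1 0.054 [364.2 259.6] [436.9 212.5]
1 -1 0.054 [359.9 260.7] [436.6 216.4]
-1 1 0.054 [374.6 271.1] [453.2 214.1]
-1 -1 0.054 [370.2 272.3] [452.9 218. ]
tcp [366.67126159 274.40013769] [368.53631832 249.75084523]
[[358.0, 266.0], [361.0, 269.0], [367.0, 267.0], [367.0, 264.0]]
```

```bash
python3 -c "
from h import *
a=np.mean([grab_frame('side').astype(float) for _ in range(4)],0).astype(np.uint8)
cv2.imwrite('pics/side3.png',a)
cv2.imwrite('pics/m4.png',cv2.resize(a[235:300,335:405],None,fx=9,fy=9,interpolation=0))
print(manip.state())
for z in (.0,.028,.06): print(z,ray('side',371.4,263.4,z))"
```

```text
{'time': 4.8667, 'joint_pos': array([-8.08340959e-01,  1.48450697e-01,  1.80577352e+00,  5.87992926e-05,
        1.18740868e+00, -6.95941941e-01]), 'joint_vel': array([-1.48413280e-03, -8.46042904e-04, -7.63697714e-05, -9.44345686e-04,
        8.07365750e-04, -9.70068152e-04]), 'joint_efforts': array([ 1.26301606e-03, -3.93263519e+01, -3.28130829e+01, -1.81573741e-04,
        6.19583298e-04, -6.87275175e-06]), 'tool_pos': array([ 0.46316207, -0.37746525,  0.02809461]), 'tool_rot': array([-2.10147909e-05,  7.45715883e-01,  6.66264077e-01,  2.65810359e-05]), 'contact_force': array([ 0.15393297, -0.20441424, -0.47045412]), 'ft_torque': array([-0.01240571, -0.02356713,  0.02395909]), 'grasp_force': 0.0, 'gripper_width': 0.0012084740022382467}
0.0 [ 0.52459114 -0.31643946  0.        ]
0.028 [ 0.50006479 -0.34666548  0.028     ]
0.06 [ 0.47203468 -0.38120949  0.06      ]
```

View pics/m4.png

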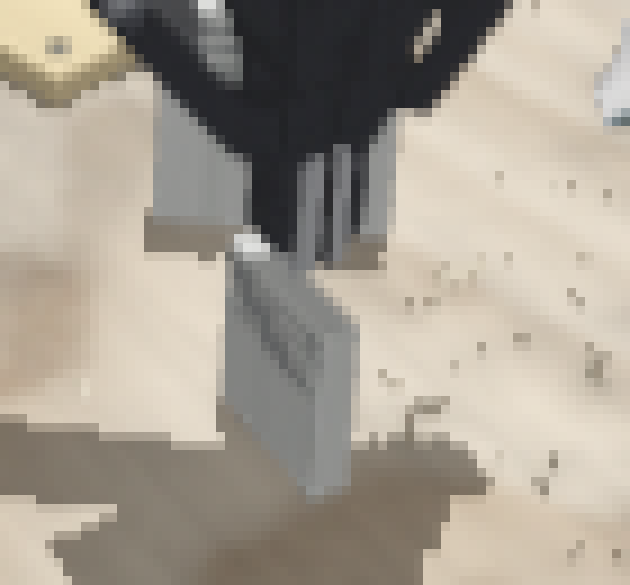

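The fingertips at zoom (325,265), full (371,264), sit just above the spacer top. That puts them about 30 mm higher than the reported z. I'll open, go 15 mm lower (safe either way) and close again.

>>> send_rows(
  rows=[
    {"x": 0, "y": 0, "z": 0, "wx": 0, "wy": 0, "wz": 0, "hand": 1},
    {"x": 0, "y": 0, "z": 0, "wx": 0, "wy": 0, "wz": 0, "hand": 1},
    {"x": 0, "y": 0, "z": 0, "wx": 0, "wy": 0, "wz": 0, "hand": 1},
    {"x": 0, "y": 0, "z": 0, "wx": 0, "wy": 0, "wz": 0, "hand": 1},
    {"x": 0, "y": 0, "z": 0, "wx": 0, "wy": 0, "wz": 0, "hand": 1},
    {"x": 0, "y": 0, "z": 0, "wx": 0, "wy": 0, "wz": 0, "hand": 1},
    {"x": 0, "y": 0, "z": 0.04, "wx": 0, "wy": 0, "wz": 0, "hand": 1},
    {"x": 0, "y": 0, "z": 0.04, "wx": 0, "wy": 0, "wz": 0, "hand": 1},
    {"x": 0, "y": 0, "z": 0.02, "wx": 0, "wy": 0, "wz": 0, "hand": 1},
    {"x": 0, "y": 0, "z": 0, "wx": 0, "wy": 0, "wz": 0, "hand": 1},
  ],
)

```text
time: 5.7
tool_pos: [0.4623, -0.3766, 0.0114]
tool_rot: [-0.001, 0.746, 0.666, -0.0]
contact_force: [0.5, -0.2, -0.1]
gripper_width: 0.998
grasp_force: 0.0
```

>>> send_rows(
  rows=[
    {"x": 0, "y": 0, "z": 0, "wx": 0, "wy": 0, "wz": 0, "hand": -1},
    {"x": 0, "y": 0, "z": 0, "wx": 0, "wy": 0, "wz": 0, "hand": -1},
    {"x": 0, "y": 0, "z": 0, "wx": 0, "wy": 0, "wz": 0, "hand": -1},
    {"x": 0, "y": 0, "z": 0, "wx": 0, "wy": 0, "wz": 0, "hand": -1},
    {"x": 0, "y": 0, "z": 0, "wx": 0, "wy": 0, "wz": 0, "hand": -1},
    {"x": 0, "y": 0, "z": 0, "wx": 0, "wy": 0, "wz": 0, "hand": -1},
    {"x": 0, "y": 0, "z": 0, "wx": 0, "wy": 0, "wz": 0, "hand": -1},
    {"x": 0, "y": 0, "z": 0, "wx": 0, "wy": 0, "wz": 0, "hand": -1},
    {"x": 0, "y": 0, "z": 0, "wx": 0, "wy": 0, "wz": 0, "hand": -1},
    {"x": 0, "y": 0, "z": 0, "wx": 0, "wy": 0, "wz": 0, "hand": -1},
  ],
)

```text
time: 6.53
tool_pos: [0.4634, -0.3778, 0.0135]
tool_rot: [0.0, 0.746, 0.666, -0.0]
contact_force: [-0.9, -0.6, 2.5]
gripper_width: 0.107
grasp_force: 59.5
```

It gripped this time (grasp force 59 N), which confirms the height offset of about 27 to 33 mm. The overlap is shallow, so I'll regrip 12 mm lower.

>>> send_rows(
  rows=[
    {"x": 0, "y": 0, "z": 0, "wx": 0, "wy": 0, "wz": 0, "hand": 1},
    {"x": 0, "y": 0, "z": 0, "wx": 0, "wy": 0, "wz": 0, "hand": 1},
    {"x": 0, "y": 0, "z": 0, "wx": 0, "wy": 0, "wz": 0, "hand": 1},
    {"x": 0, "y": 0, "z": 0, "wx": 0, "wy": 0, "wz": 0, "hand": 1},
    {"x": 0, "y": 0, "z": 0, "wx": 0, "wy": 0, "wz": 0, "hand": 1},
    {"x": 0, "y": 0, "z": 0, "wx": 0, "wy": 0, "wz": 0, "hand": 1},
    {"x": 0, "y": 0, "z": 0.04, "wx": 0, "wy": 0, "wz": 0, "hand": 1},
    {"x": 0, "y": 0, "z": 0.04, "wx": 0, "wy": 0, "wz": 0, "hand": 1},
    {"x": 0, "y": 0, "z": 0, "wx": 0, "wy": 0, "wz": 0, "hand": 1},
    {"x": 0, "y": 0, "z": 0, "wx": 0, "wy": 0, "wz": 0, "hand": 1},
  ],
)

```text
time: 7.37
tool_pos: [0.4626, -0.3769, 0.0]
tool_rot: [-0.001, 0.746, 0.666, -0.0]
contact_force: [0.4, 0.3, 0.3]
gripper_width: 0.997
grasp_force: 0.0
```

>>> send_rows(
  rows=[
    {"x": 0, "y": 0, "z": 0, "wx": 0, "wy": 0, "wz": 0, "hand": -1},
    {"x": 0, "y": 0, "z": 0, "wx": 0, "wy": 0, "wz": 0, "hand": -1},
    {"x": 0, "y": 0, "z": 0, "wx": 0, "wy": 0, "wz": 0, "hand": -1},
    {"x": 0, "y": 0, "z": 0, "wx": 0, "wy": 0, "wz": 0, "hand": -1},
    {"x": 0, "y": 0, "z": 0, "wx": 0, "wy": 0, "wz": 0, "hand": -1},
    {"x": 0, "y": 0, "z": 0, "wx": 0, "wy": 0, "wz": 0, "hand": -1},
    {"x": 0, "y": 0, "z": 0, "wx": 0, "wy": 0, "wz": 0, "hand": -1},
    {"x": 0, "y": 0, "z": 0, "wx": 0, "wy": 0, "wz": 0, "hand": -1},
    {"x": 0, "y": 0, "z": 0, "wx": 0, "wy": 0, "wz": 0, "hand": -1},
    {"x": 0, "y": 0, "z": 0, "wx": 0, "wy": 0, "wz": 0, "hand": -1},
  ],
)

```text
time: 8.2
tool_pos: [0.4633, -0.3777, 0.0014]
tool_rot: [0.0, 0.746, 0.666, -0.0]
contact_force: [-0.4, -0.6, 1.4]
gripper_width: 0.124
grasp_force: 60.2
```

```bash
python3 -c "
from h import *
T=O+EX*-.010+EY*-.0916
go([T[0],T[1],.11],12.75)
cv2.imwrite('pics/m5.png',cv2.resize(grab_frame('side')[225:300,325:415],None,fx=8,fy=8,interpolation=0))"
```

```text
t 8.2 pos [ 0.4633 -0.3777  0.0014] yaw_y -6.44 zaxis [ 0. -0. -1.] F [-0.4 -0.6  1.4] w 0.124 gf 60.2
units xyz [ 1.7661  0.7445 -0.7246]
wz units -0.4265
```

View pics/m5.png

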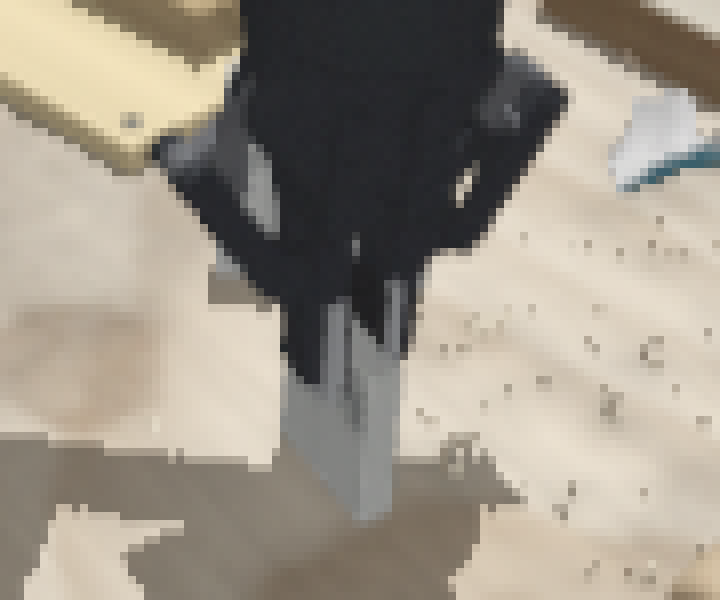

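The spacer is firmly pinched and upright, with its near lower edges at zoom (360,520) and (392,515), full (370,290) and (374,289.4). I'll lift and turn it square to the board.

>>> send_rows(
  rows=[
    {"x": 0, "y": 0, "z": -0.08, "wx": 0, "wy": 0, "wz": 0, "hand": -1},
    {"x": 0, "y": 0, "z": -0.16, "wx": 0, "wy": 0, "wz": 0, "hand": -1},
    {"x": 0, "y": 0, "z": -0.16, "wx": 0, "wy": 0, "wz": 0, "hand": -1},
    {"x": 0, "y": 0, "z": -0.16, "wx": 0, "wy": 0, "wz": 0, "hand": -1},
    {"x": 0, "y": 0, "z": -0.16, "wx": 0, "wy": 0, "wz": -0.07, "hand": -1},
    {"x": 0, "y": 0, "z": 0, "wx": 0, "wy": 0, "wz": -0.09, "hand": -1},
    {"x": 0, "y": 0, "z": 0, "wx": 0, "wy": 0, "wz": -0.09, "hand": -1},
    {"x": 0, "y": 0, "z": 0, "wx": 0, "wy": 0, "wz": -0.09, "hand": -1},
    {"x": 0, "y": 0, "z": 0, "wx": 0, "wy": 0, "wz": -0.087, "hand": -1},
    {"x": 0, "y": 0, "z": 0, "wx": 0, "wy": 0, "wz": 0, "hand": -1},
  ],
)

```text
time: 9.08
tool_pos: [0.4629, -0.3771, 0.1093]
tool_rot: [-0.0, 0.624, 0.782, 0.0]
contact_force: [-0.2, -0.1, -1.8]
gripper_width: 0.121
grasp_force: 59.8
```

```bash
python3 -c "
from h import *
T=O+EX*-.010+EY*-.0916
go([T[0],T[1],.11],12.75)"
```

```text
t 9.08 pos [ 0.4629 -0.3771  0.1093] yaw_y 12.84 zaxis [-0.     0.001 -1.   ] F [-0.2 -0.1 -1.8] w 0.121 gf 59.8
units xyz [ 1.4171  1.2877 -0.0045]
wz units 0.002
```

>>> send_rows(
  rows=[
    {"x": 0.08, "y": 0.07, "z": 0, "wx": 0, "wy": 0, "wz": 0, "hand": -1},
    {"x": 0.16, "y": 0.15, "z": 0, "wx": 0, "wy": 0, "wz": 0, "hand": -1},
    {"x": 0.18, "y": 0.16, "z": 0, "wx": 0, "wy": 0, "wz": 0, "hand": -1},
    {"x": 0.18, "y": 0.16, "z": 0, "wx": 0, "wy": 0, "wz": 0, "hand": -1},
    {"x": 0.18, "y": 0.16, "z": 0, "wx": 0, "wy": 0, "wz": 0, "hand": -1},
    {"x": 0.18, "y": 0.16, "z": 0, "wx": 0, "wy": 0, "wz": 0, "hand": -1},
    {"x": 0.18, "y": 0.16, "z": 0, "wx": 0, "wy": 0, "wz": 0, "hand": -1},
    {"x": 0.17, "y": 0.16, "z": 0, "wx": 0, "wy": 0, "wz": 0, "hand": -1},
    {"x": 0.107, "y": 0.108, "z": 0, "wx": 0, "wy": 0, "wz": 0, "hand": -1},
    {"x": 0, "y": 0, "z": 0, "wx": 0, "wy": 0, "wz": 0, "hand": -1},
  ],
)

```text
time: 9.92
tool_pos: [0.6061, -0.1234, 0.1093]
tool_rot: [-0.0, 0.623, 0.782, 0.001]
contact_force: [-0.3, 0.0, -0.8]
gripper_width: 0.123
grasp_force: 59.9
```

>>> send_rows(
  rows=[
    {"x": 0, "y": 0, "z": 0.1, "wx": 0, "wy": 0, "wz": 0, "hand": -1},
    {"x": 0, "y": 0, "z": 0.1, "wx": 0, "wy": 0, "wz": 0, "hand": -1},
    {"x": 0, "y": 0, "z": 0.1, "wx": 0, "wy": 0, "wz": 0, "hand": -1},
    {"x": 0, "y": 0, "z": 0.1, "wx": 0, "wy": 0, "wz": 0, "hand": -1},
    {"x": 0, "y": 0, "z": 0, "wx": 0, "wy": 0, "wz": 0, "hand": -1},
    {"x": 0, "y": 0, "z": 0, "wx": 0, "wy": 0, "wz": 0, "hand": -1},
    {"x": 0, "y": 0, "z": 0, "wx": 0, "wy": 0, "wz": 0, "hand": -1},
    {"x": 0, "y": 0, "z": 0, "wx": 0, "wy": 0, "wz": 0, "hand": -1},
    {"x": 0, "y": 0, "z": 0, "wx": 0, "wy": 0, "wz": 0, "hand": -1},
    {"x": 0, "y": 0, "z": 0, "wx": 0, "wy": 0, "wz": 0, "hand": -1},
  ],
)

```text
time: 10.75
tool_pos: [0.6053, -0.1278, 0.0503]
tool_rot: [0.001, 0.624, 0.781, 0.0]
contact_force: [-0.5, -0.1, -1.0]
gripper_width: 0.127
grasp_force: 59.8
```

```bash
python3 -c "
from h import *
T=O+EX*-.010+EY*-.0916
go([T[0],T[1],.0134],12.75)
p=manip.state()['tool_pos']
a=np.mean([grab_frame('side').astype(float) for _ in range(3)],0).astype(np.uint8)
cv2.imwrite('pics/side5.png',a)
u,v=np.round(proj('side',[p[0],p[1],.04])).astype(int);print(u,v)
cv2.imwrite('pics/m6.png',cv2.resize(a[v-40:v+33,u-50:u+50],None,fx=8,fy=8,interpolation=2))
for i,j in((-1,1),(-1,-1),(1,-1)):
  for z in(p[2]-.0014,):
    print(i,j,np.round((proj('side',[*(p[:2]+EX[:2]*.006*j+EY[:2]*.025*i),z])-[u-50,v-40])*8))
for n,x,y,z in(('tile3 back-right top',-.020,-.1266,.034),('tile3 back-left top',-.020,-.0566,.034),('batten front right top',0,-.15,.032),('batten right bottom front',0,-.15,.012),('tile front right top',-.078,-.1266,.034)):
  q=O+EX*x+EY*y;print(n,np.round((proj('side',[q[0],q[1],z])-[u-50,v-40])*8))
"
```

```text
t 10.75 pos [ 0.6053 -0.1278  0.0503] yaw_y 12.76 zaxis [ 0.002 -0.001 -1.   ] F [-0.5 -0.1 -1. ] w 0.127 gf 59.8
units xyz [ 0.0077 -0.0076  0.246 ]
wz units 0.0002
357 212
-1 1 [459. 322.]
-1 -1 [438. 333.]
1 -1 [340. 285.]
tile3 back-right top [444. 381.]
tile3 back-left top [308. 313.]
batten front right top [527. 391.]
batten right bottom front [524. 437.]
tile front right top [336. 435.]
```

View pics/m6.png

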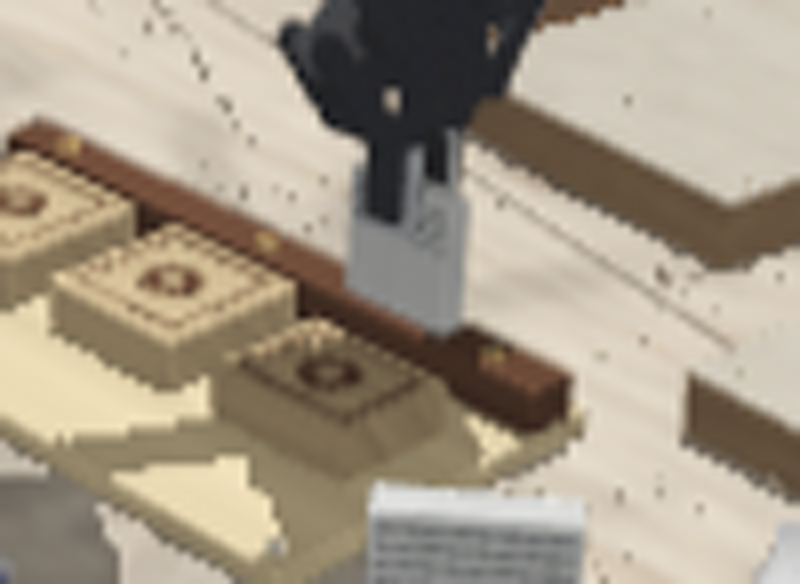

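The spacer's lower corners at zoom (465,322), (432,332) and (345,287) match the predictions within 1 px. The gap between tile 3 and the batten is right below. I'll descend most of the way and watch the force.

>>> send_rows(
  rows=[
    {"x": 0.006, "y": -0.007, "z": 0, "wx": 0, "wy": 0, "wz": 0, "hand": -1},
    {"x": 0, "y": 0, "z": 0.02, "wx": 0, "wy": 0, "wz": 0, "hand": -1},
    {"x": 0, "y": 0, "z": 0.03, "wx": 0, "wy": 0, "wz": 0, "hand": -1},
    {"x": 0, "y": 0, "z": 0.03, "wx": 0, "wy": 0, "wz": 0, "hand": -1},
    {"x": 0, "y": 0, "z": 0.03, "wx": 0, "wy": 0, "wz": 0, "hand": -1},
    {"x": 0, "y": 0, "z": 0.03, "wx": 0, "wy": 0, "wz": 0, "hand": -1},
    {"x": 0, "y": 0, "z": 0.03, "wx": 0, "wy": 0, "wz": 0, "hand": -1},
    {"x": 0, "y": 0, "z": 0.03, "wx": 0, "wy": 0, "wz": 0, "hand": -1},
    {"x": 0, "y": 0, "z": 0, "wx": 0, "wy": 0, "wz": 0, "hand": -1},
    {"x": 0, "y": 0, "z": 0, "wx": 0, "wy": 0, "wz": 0, "hand": -1},
  ],
)

```text
time: 11.73
tool_pos: [0.603, -0.1267, 0.0185]
tool_rot: [-0.0, 0.624, 0.781, -0.0]
contact_force: [0.5, 0.3, -2.0]
gripper_width: 0.125
grasp_force: 59.8
```

```bash
python3 -c "
from h import *
T=O+EX*-.010+EY*-.0916
go([T[0],T[1],.0134],12.75);print(manip.state()['ft_torque'])"
```

```text
t 11.73 pos [ 0.603  -0.1267  0.0185] yaw_y 12.77 zaxis [-0.001  0.    -1.   ] F [ 0.5  0.3 -2. ] w 0.125 gf 59.8
units xyz [-0.0029  0.0059  0.0343]
wz units 0.0005
[ 0.01402968 -0.02457854 -0.0225273 ]
```

Free descent into the gap. Now the last few mm.

>>> send_rows(
  rows=[
    {"x": 0, "y": 0.004, "z": 0.01, "wx": 0, "wy": 0, "wz": 0, "hand": -1},
    {"x": 0, "y": 0, "z": 0.01, "wx": 0, "wy": 0, "wz": 0, "hand": -1},
    {"x": 0, "y": 0, "z": 0.01, "wx": 0, "wy": 0, "wz": 0, "hand": -1},
    {"x": 0, "y": 0, "z": 0, "wx": 0, "wy": 0, "wz": 0, "hand": -1},
    {"x": 0, "y": 0, "z": 0, "wx": 0, "wy": 0, "wz": 0, "hand": -1},
    {"x": 0, "y": 0, "z": 0, "wx": 0, "wy": 0, "wz": 0, "hand": -1},
    {"x": 0, "y": 0, "z": 0, "wx": 0, "wy": 0, "wz": 0, "hand": -1},
    {"x": 0, "y": 0, "z": 0, "wx": 0, "wy": 0, "wz": 0, "hand": -1},
    {"x": 0, "y": 0, "z": 0, "wx": 0, "wy": 0, "wz": 0, "hand": -1},
    {"x": 0, "y": 0, "z": 0, "wx": 0, "wy": 0, "wz": 0, "hand": -1},
  ],
)

```text
time: 12.57
tool_pos: [0.604, -0.1267, 0.0146]
tool_rot: [0.0, 0.624, 0.781, 0.0]
contact_force: [-0.2, 0.3, -0.5]
gripper_width: 0.125
grasp_force: 59.8
```

```bash
python3 -c "
from h import *
T=O+EX*-.010+EY*-.0916
go([T[0],T[1],.0134],12.75);print(manip.state()['ft_torque'])"
```

```text
t 12.57 pos [ 0.604  -0.1267  0.0146] yaw_y 12.77 zaxis [ 0. -0. -1.] F [-0.2  0.3 -0.5] w 0.125 gf 59.8
units xyz [-0.0016 -0.0004  0.0082]
wz units 0.0005
[-0.03097395  0.02832983 -0.04232398]
```

>>> send_rows(
  rows=[
    {"x": 0, "y": 0, "z": 0.004, "wx": 0, "wy": 0, "wz": 0, "hand": -1},
    {"x": 0, "y": 0, "z": 0.004, "wx": 0, "wy": 0, "wz": 0, "hand": -1},
    {"x": 0, "y": 0, "z": 0, "wx": 0, "wy": 0, "wz": 0, "hand": -1},
    {"x": 0, "y": 0, "z": 0, "wx": 0, "wy": 0, "wz": 0, "hand": -1},
    {"x": 0, "y": 0, "z": 0, "wx": 0, "wy": 0, "wz": 0, "hand": -1},
    {"x": 0, "y": 0, "z": 0, "wx": 0, "wy": 0, "wz": 0, "hand": -1},
    {"x": 0, "y": 0, "z": 0, "wx": 0, "wy": 0, "wz": 0, "hand": -1},
    {"x": 0, "y": 0, "z": 0, "wx": 0, "wy": 0, "wz": 0, "hand": -1},
    {"x": 0, "y": 0, "z": 0, "wx": 0, "wy": 0, "wz": 0, "hand": -1},
    {"x": 0, "y": 0, "z": 0, "wx": 0, "wy": 0, "wz": 0, "hand": -1},
  ],
)

```text
time: 13.4
tool_pos: [0.604, -0.1267, 0.0134]
tool_rot: [0.0, 0.624, 0.781, 0.0]
contact_force: [0.5, -0.9, -0.5]
gripper_width: 0.122
grasp_force: 59.9
```

>>> send_rows(
  rows=[
    {"x": 0, "y": 0, "z": 0.004, "wx": 0, "wy": 0, "wz": 0, "hand": -1},
    {"x": 0, "y": 0, "z": 0, "wx": 0, "wy": 0, "wz": 0, "hand": -1},
    {"x": 0, "y": 0, "z": 0, "wx": 0, "wy": 0, "wz": 0, "hand": -1},
    {"x": 0, "y": 0, "z": 0, "wx": 0, "wy": 0, "wz": 0, "hand": -1},
    {"x": 0, "y": 0, "z": 0, "wx": 0, "wy": 0, "wz": 0, "hand": -1},
    {"x": 0, "y": 0, "z": 0, "wx": 0, "wy": 0, "wz": 0, "hand": -1},
    {"x": 0, "y": 0, "z": 0, "wx": 0, "wy": 0, "wz": 0, "hand": -1},
    {"x": 0, "y": 0, "z": 0, "wx": 0, "wy": 0, "wz": 0, "hand": -1},
    {"x": 0, "y": 0, "z": 0, "wx": 0, "wy": 0, "wz": 0, "hand": -1},
    {"x": 0, "y": 0, "z": 0, "wx": 0, "wy": 0, "wz": 0, "hand": -1},
  ],
)

```text
time: 14.23
tool_pos: [0.6041, -0.1267, 0.0134]
tool_rot: [0.0, 0.624, 0.781, 0.0]
contact_force: [-2.7, 0.1, 5.9]
gripper_width: 0.124
grasp_force: 60.8
```

Contact with the bed (+5.9 N). Releasing and rising.

>>> send_rows(
  rows=[
    {"x": 0, "y": 0, "z": 0, "wx": 0, "wy": 0, "wz": 0, "hand": -0.3},
    {"x": 0, "y": 0, "z": 0, "wx": 0, "wy": 0, "wz": 0, "hand": -0.1},
    {"x": 0, "y": 0, "z": 0, "wx": 0, "wy": 0, "wz": 0, "hand": 0.2},
    {"x": 0, "y": 0, "z": 0, "wx": 0, "wy": 0, "wz": 0, "hand": 0.2},
    {"x": 0, "y": 0, "z": 0, "wx": 0, "wy": 0, "wz": 0, "hand": 0.2},
    {"x": 0, "y": 0, "z": 0, "wx": 0, "wy": 0, "wz": 0, "hand": 0.2},
    {"x": 0, "y": 0, "z": 0, "wx": 0, "wy": 0, "wz": 0, "hand": 0.2},
    {"x": 0, "y": 0, "z": 0, "wx": 0, "wy": 0, "wz": 0, "hand": 0.2},
    {"x": 0, "y": 0, "z": 0, "wx": 0, "wy": 0, "wz": 0, "hand": 0.2},
    {"x": 0, "y": 0, "z": 0, "wx": 0, "wy": 0, "wz": 0, "hand": 0.2},
  ],
)

```text
time: 15.07
tool_pos: [0.6039, -0.1267, 0.0128]
tool_rot: [-0.0, 0.624, 0.781, -0.0]
contact_force: [0.0, -0.5, 0.0]
gripper_width: 0.603
grasp_force: 0.0
```

>>> send_rows(
  rows=[
    {"x": 0, "y": 0, "z": -0.05, "wx": 0, "wy": 0, "wz": 0, "hand": 0.2},
    {"x": 0, "y": 0, "z": -0.1, "wx": 0, "wy": 0, "wz": 0, "hand": 0.2},
    {"x": 0, "y": 0, "z": -0.15, "wx": 0, "wy": 0, "wz": 0, "hand": 0.2},
    {"x": 0, "y": 0, "z": -0.15, "wx": 0, "wy": 0, "wz": 0, "hand": 0.2},
    {"x": 0, "y": 0, "z": -0.1, "wx": 0, "wy": 0, "wz": 0, "hand": 0.2},
    {"x": 0, "y": 0, "z": 0, "wx": 0, "wy": 0, "wz": 0, "hand": 0.2},
    {"x": 0, "y": 0, "z": 0, "wx": 0, "wy": 0, "wz": 0, "hand": 0.2},
    {"x": 0, "y": 0, "z": 0, "wx": 0, "wy": 0, "wz": 0, "hand": 0.2},
    {"x": 0, "y": 0, "z": 0, "wx": 0, "wy": 0, "wz": 0, "hand": 0.2},
    {"x": 0, "y": 0, "z": 0, "wx": 0, "wy": 0, "wz": 0, "hand": 0.2},
  ],
)

```text
time: 15.9
tool_pos: [0.6028, -0.1263, 0.0934]
tool_rot: [-0.001, 0.624, 0.781, -0.001]
contact_force: [0.5, 0.4, -0.3]
gripper_width: 0.601
grasp_force: 0.0
```

>>> send_rows(
  rows=[
    {"x": 0, "y": -0.1, "z": 0, "wx": 0, "wy": 0, "wz": 0, "hand": -1},
    {"x": 0, "y": -0.1, "z": 0, "wx": 0, "wy": 0, "wz": 0, "hand": -1},
    {"x": 0, "y": -0.1, "z": 0, "wx": 0, "wy": 0, "wz": 0, "hand": -1},
    {"x": 0, "y": -0.1, "z": 0, "wx": 0, "wy": 0, "wz": 0, "hand": -1},
    {"x": 0, "y": -0.1, "z": 0, "wx": 0, "wy": 0, "wz": 0, "hand": -1},
    {"x": 0, "y": -0.1, "z": 0, "wx": 0, "wy": 0, "wz": 0, "hand": -1},
    {"x": 0, "y": -0.1, "z": 0, "wx": 0, "wy": 0, "wz": 0, "hand": -1},
    {"x": 0, "y": -0.05, "z": 0, "wx": 0, "wy": 0, "wz": 0, "hand": -1},
    {"x": 0, "y": 0, "z": 0, "wx": 0, "wy": 0, "wz": 0, "hand": -1},
    {"x": 0, "y": 0, "z": 0, "wx": 0, "wy": 0, "wz": 0, "hand": -1},
  ],
)

```text
time: 16.73
tool_pos: [0.4942, -0.1515, 0.0949]
tool_rot: [-0.0, 0.624, 0.781, 0.0]
contact_force: [0.4, -0.1, 0.4]
gripper_width: -0.001
grasp_force: 0.0
```

```bash
python3 -c "
from h import *
T=O+EX*-.1225+EY*-.0916
go([T[0],T[1],-.005],12.75)
a=np.mean([grab_frame('side').astype(float) for _ in range(3)],0).astype(np.uint8)[180:255,310:410]
b=np.mean([grab_frame('top').astype(float) for _ in range(3)],0).astype(np.uint8)[140:230,290:400]
cv2.imwrite('pics/m7.png',np.vstack([cv2.resize(a,(480,360),interpolation=2)[:300],cv2.resize(b,(480,393),interpolation=2)[:300]]))
cs=[]
for z in(.012,.066):
  for i,j in((-1,1),(-1,-1),(1,-1),(1,1)):
    q=O+EX*(-.010+.006*j)+EY*(-.0916+.025*i)
    print(z,i,j,np.round((proj('side',[q[0],q[1],z])-[310,180])*4.8),np.round((proj('top',[q[0],q[1],z])-[290,140])*4.364+[0,300]))
"
```

```text
t 16.73 pos [ 0.4942 -0.1515  0.0949] yaw_y 12.74 zaxis [-0.  0. -1.] F [ 0.4 -0.1  0.4] w -0.001 gf 0.0
units xyz [-1.900e-03  1.000e-04  6.663e-01]
wz units -0.0001
0.012 -1 1 [255. 206.] [343. 428.]
0.012 -1 -1 [242. 212.] [347. 443.]
0.012 1 -1 [185. 183.] [281. 459.]
0.012 1 1 [198. 177.] [277. 443.]
0.066 -1 1 [260. 131.] [351. 416.]
0.066 -1 -1 [247. 137.] [355. 432.]
0.066 1 -1 [188. 109.] [286. 449.]
0.066 1 1 [201. 103.] [282. 432.]
```

View pics/m7.png

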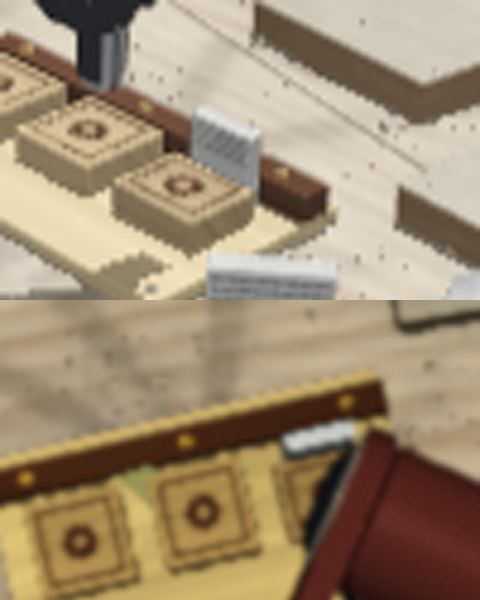

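The spacer stands upright and let go in the gap, with its top corners at side (190–260, 105–140) and top (283–355, 425–450), as predicted. I'll descend with shut fingers in front of the tile.

```bash
python3 -c "
from h import *
for d in(0,.02,.03,.04): print(d,proj('side',[.4942,-.1515,.0949+d]))"
```

```text
0 [329.86918523 208.35053939]
0.02 [330.01511241 202.05201242]
0.03 [330.08894517 198.86523369]
0.04 [330.16336662 195.65304598]
```

>>> send_rows(
  rows=[
    {"x": 0, "y": 0, "z": 0.05, "wx": 0, "wy": 0, "wz": 0, "hand": -1},
    {"x": 0, "y": 0, "z": 0.1, "wx": 0, "wy": 0, "wz": 0, "hand": -1},
    {"x": 0, "y": 0, "z": 0.12, "wx": 0, "wy": 0, "wz": 0, "hand": -1},
    {"x": 0, "y": 0, "z": 0.12, "wx": 0, "wy": 0, "wz": 0, "hand": -1},
    {"x": 0, "y": 0, "z": 0.1, "wx": 0, "wy": 0, "wz": 0, "hand": -1},
    {"x": 0, "y": 0, "z": 0.07, "wx": 0, "wy": 0, "wz": 0, "hand": -1},
    {"x": 0, "y": 0, "z": 0.05, "wx": 0, "wy": 0, "wz": 0, "hand": -1},
    {"x": 0, "y": 0, "z": 0.05, "wx": 0, "wy": 0, "wz": 0, "hand": -1},
    {"x": 0, "y": 0, "z": 0, "wx": 0, "wy": 0, "wz": 0, "hand": -1},
    {"x": 0, "y": 0, "z": 0, "wx": 0, "wy": 0, "wz": 0, "hand": -1},
  ],
)

```text
time: 17.87
tool_pos: [0.4944, -0.1516, -0.0036]
tool_rot: [-0.0, 0.624, 0.781, 0.0]
contact_force: [0.4, 0.0, 0.4]
gripper_width: -0.003
grasp_force: 0.0
```

The offset is confirmed at 30 mm from the side view. I'll lower the true tip to about 16 mm and advance.

>>> send_rows(
  rows=[
    {"x": 0, "y": 0, "z": 0.03, "wx": 0, "wy": 0, "wz": 0, "hand": -1},
    {"x": 0, "y": 0, "z": 0.03, "wx": 0, "wy": 0, "wz": 0, "hand": -1},
    {"x": 0, "y": 0, "z": 0.008, "wx": 0, "wy": 0, "wz": 0, "hand": -1},
    {"x": 0, "y": 0, "z": 0, "wx": 0, "wy": 0, "wz": 0, "hand": -1},
    {"x": 0, "y": 0.04, "z": 0, "wx": 0, "wy": 0, "wz": 0, "hand": -1},
    {"x": 0, "y": 0.04, "z": 0, "wx": 0, "wy": 0, "wz": 0, "hand": -1},
    {"x": 0, "y": 0.04, "z": 0, "wx": 0, "wy": 0, "wz": 0, "hand": -1},
    {"x": 0, "y": 0.02, "z": 0, "wx": 0, "wy": 0, "wz": 0, "hand": -1},
    {"x": 0, "y": 0, "z": 0, "wx": 0, "wy": 0, "wz": 0, "hand": -1},
    {"x": 0, "y": 0, "z": 0, "wx": 0, "wy": 0, "wz": 0, "hand": -1},
  ],
)

```text
time: 18.7
tool_pos: [0.515, -0.1469, -0.0139]
tool_rot: [0.0, 0.624, 0.782, -0.0]
contact_force: [-0.3, -0.6, 0.2]
gripper_width: 0.0
grasp_force: 0.0
```

>>> send_rows(
  rows=[
    {"x": 0, "y": 0.01, "z": 0, "wx": 0, "wy": 0, "wz": 0, "hand": -1},
    {"x": 0, "y": 0.01, "z": 0, "wx": 0, "wy": 0, "wz": 0, "hand": -1},
    {"x": 0, "y": 0.01, "z": 0, "wx": 0, "wy": 0, "wz": 0, "hand": -1},
    {"x": 0, "y": 0.01, "z": 0, "wx": 0, "wy": 0, "wz": 0, "hand": -1},
    {"x": 0, "y": 0.01, "z": 0, "wx": 0, "wy": 0, "wz": 0, "hand": -1},
    {"x": 0, "y": 0.01, "z": 0, "wx": 0, "wy": 0, "wz": 0, "hand": -1},
    {"x": 0, "y": 0.01, "z": 0, "wx": 0, "wy": 0, "wz": 0, "hand": -1},
    {"x": 0, "y": 0.01, "z": 0, "wx": 0, "wy": 0, "wz": 0, "hand": -1},
    {"x": 0, "y": 0, "z": 0, "wx": 0, "wy": 0, "wz": 0, "hand": -1},
    {"x": 0, "y": 0, "z": 0, "wx": 0, "wy": 0, "wz": 0, "hand": -1},
  ],
)

```text
time: 19.53
tool_pos: [0.5265, -0.1442, -0.0139]
tool_rot: [-0.0, 0.624, 0.781, 0.0]
contact_force: [0.0, 0.3, -0.6]
gripper_width: 0.001
grasp_force: 0.0
```

```bash
python3 -c "
from h import *
T=O+EX*-.0845+EY*-.0916
go([T[0],T[1],-.014],12.75)"
```

```text
t 19.53 pos [ 0.5265 -0.1442 -0.0139] yaw_y 12.78 zaxis [ 0.  0. -1.] F [ 0.   0.3 -0.6] w 0.001 gf 0.0
units xyz [-0.0015  0.0325  0.0006]
wz units 0.0007
```

>>> send_rows(
  rows=[
    {"x": 0, "y": 0.004, "z": 0, "wx": 0, "wy": 0, "wz": 0, "hand": -1},
    {"x": 0, "y": 0.004, "z": 0, "wx": 0, "wy": 0, "wz": 0, "hand": -1},
    {"x": 0, "y": 0.004, "z": 0, "wx": 0, "wy": 0, "wz": 0, "hand": -1},
    {"x": 0, "y": 0.004, "z": 0, "wx": 0, "wy": 0, "wz": 0, "hand": -1},
    {"x": 0, "y": 0.004, "z": 0, "wx": 0, "wy": 0, "wz": 0, "hand": -1},
    {"x": 0, "y": 0, "z": 0, "wx": 0, "wy": 0, "wz": 0, "hand": -1},
    {"x": 0, "y": 0, "z": 0, "wx": 0, "wy": 0, "wz": 0, "hand": -1},
    {"x": 0, "y": 0, "z": 0, "wx": 0, "wy": 0, "wz": 0, "hand": -1},
    {"x": 0, "y": 0, "z": 0, "wx": 0, "wy": 0, "wz": 0, "hand": -1},
    {"x": 0, "y": 0, "z": 0, "wx": 0, "wy": 0, "wz": 0, "hand": -1},
  ],
)

```text
time: 20.37
tool_pos: [0.5292, -0.1436, -0.014]
tool_rot: [-0.0, 0.624, 0.781, -0.0]
contact_force: [-0.6, -0.6, 0.9]
gripper_width: -0.0
grasp_force: 0.8
```

>>> send_rows(
  rows=[
    {"x": 0, "y": 0.004, "z": 0, "wx": 0, "wy": 0, "wz": 0, "hand": -1},
    {"x": 0, "y": 0.004, "z": 0, "wx": 0, "wy": 0, "wz": 0, "hand": -1},
    {"x": 0, "y": 0.004, "z": 0, "wx": 0, "wy": 0, "wz": 0, "hand": -1},
    {"x": 0, "y": 0.004, "z": 0, "wx": 0, "wy": 0, "wz": 0, "hand": -1},
    {"x": 0, "y": 0, "z": 0, "wx": 0, "wy": 0, "wz": 0, "hand": -1},
    {"x": 0, "y": 0, "z": 0, "wx": 0, "wy": 0, "wz": 0, "hand": -1},
    {"x": 0, "y": 0, "z": 0, "wx": 0, "wy": 0, "wz": 0, "hand": -1},
    {"x": 0, "y": 0, "z": 0, "wx": 0, "wy": 0, "wz": 0, "hand": -1},
    {"x": 0, "y": 0, "z": 0, "wx": 0, "wy": 0, "wz": 0, "hand": -1},
    {"x": 0, "y": 0, "z": 0, "wx": 0, "wy": 0, "wz": 0, "hand": -1},
  ],
)

```text
time: 21.2
tool_pos: [0.5318, -0.1431, -0.0138]
tool_rot: [0.0, 0.624, 0.781, 0.0]
contact_force: [0.2, -0.4, -0.4]
gripper_width: -0.002
grasp_force: 0.2
```

>>> send_rows(
  rows=[
    {"x": 0, "y": 0.004, "z": 0, "wx": 0, "wy": 0, "wz": 0, "hand": -1},
    {"x": 0, "y": 0.004, "z": 0, "wx": 0, "wy": 0, "wz": 0, "hand": -1},
    {"x": 0, "y": 0.004, "z": 0, "wx": 0, "wy": 0, "wz": 0, "hand": -1},
    {"x": 0, "y": 0, "z": 0, "wx": 0, "wy": 0, "wz": 0, "hand": -1},
    {"x": 0, "y": 0, "z": 0, "wx": 0, "wy": 0, "wz": 0, "hand": -1},
    {"x": 0, "y": 0, "z": 0, "wx": 0, "wy": 0, "wz": 0, "hand": -1},
    {"x": 0, "y": 0, "z": 0, "wx": 0, "wy": 0, "wz": 0, "hand": -1},
    {"x": 0, "y": 0, "z": 0, "wx": 0, "wy": 0, "wz": 0, "hand": -1},
    {"x": 0, "y": 0, "z": 0, "wx": 0, "wy": 0, "wz": 0, "hand": -1},
    {"x": 0, "y": 0, "z": 0, "wx": 0, "wy": 0, "wz": 0, "hand": -1},
  ],
)

```text
time: 22.03
tool_pos: [0.5334, -0.1427, -0.0139]
tool_rot: [-0.0, 0.624, 0.781, -0.0]
contact_force: [-2.5, -0.3, 1.6]
gripper_width: 0.002
grasp_force: 1.2
```

>>> send_rows(
  rows=[
    {"x": 0, "y": 0.004, "z": 0, "wx": 0, "wy": 0, "wz": 0, "hand": -1},
    {"x": 0, "y": 0.004, "z": 0, "wx": 0, "wy": 0, "wz": 0, "hand": -1},
    {"x": 0, "y": 0, "z": 0, "wx": 0, "wy": 0, "wz": 0, "hand": -1},
    {"x": 0, "y": 0, "z": 0, "wx": 0, "wy": 0, "wz": 0, "hand": -1},
    {"x": 0, "y": 0, "z": 0, "wx": 0, "wy": 0, "wz": 0, "hand": -1},
    {"x": 0, "y": 0, "z": 0, "wx": 0, "wy": 0, "wz": 0, "hand": -1},
    {"x": 0, "y": 0, "z": 0, "wx": 0, "wy": 0, "wz": 0, "hand": -1},
    {"x": 0, "y": 0, "z": 0, "wx": 0, "wy": 0, "wz": 0, "hand": -1},
    {"x": 0, "y": 0, "z": 0, "wx": 0, "wy": 0, "wz": 0, "hand": -1},
    {"x": 0, "y": 0, "z": 0, "wx": 0, "wy": 0, "wz": 0, "hand": -1},
  ],
)

```text
time: 22.87
tool_pos: [0.5335, -0.1426, -0.014]
tool_rot: [-0.001, 0.624, 0.781, -0.001]
contact_force: [-7.0, -1.4, 4.6]
gripper_width: -0.002
grasp_force: 3.4
```

>>> send_rows(
  rows=[
    {"x": 0, "y": 0.004, "z": 0, "wx": 0, "wy": 0, "wz": 0, "hand": -1},
    {"x": 0, "y": 0.004, "z": 0, "wx": 0, "wy": 0, "wz": 0, "hand": -1},
    {"x": 0, "y": 0, "z": 0, "wx": 0, "wy": 0, "wz": 0, "hand": -1},
    {"x": 0, "y": 0, "z": 0, "wx": 0, "wy": 0, "wz": 0, "hand": -1},
    {"x": 0, "y": 0, "z": 0, "wx": 0, "wy": 0, "wz": 0, "hand": -1},
    {"x": 0, "y": 0, "z": 0, "wx": 0, "wy": 0, "wz": 0, "hand": -1},
    {"x": 0, "y": 0, "z": 0, "wx": 0, "wy": 0, "wz": 0, "hand": -1},
    {"x": 0, "y": 0, "z": 0, "wx": 0, "wy": 0, "wz": 0, "hand": -1},
    {"x": 0, "y": 0, "z": 0, "wx": 0, "wy": 0, "wz": 0, "hand": -1},
    {"x": 0, "y": 0, "z": 0, "wx": 0, "wy": 0, "wz": 0, "hand": -1},
  ],
)

```text
time: 23.7
tool_pos: [0.5335, -0.1426, -0.014]
tool_rot: [-0.002, 0.624, 0.782, -0.002]
contact_force: [-9.7, -2.1, 7.6]
gripper_width: 0.001
grasp_force: 5.5
```

The stack is clamped: the TCP has stopped and the push is about 10 N. I'll check numerically that tile, spacer and batten are tight and square.

Run:
```python
from h import *
go([.5335,-.1426,-.014],12.75)
def side_ros(im,xg):
    q=O+EX*xg+EY*-.0916;u,v=proj('side',[q[0],q[1],.034]);u0,v0=int(u)-9,int(v)-7
    g=cv2.resize(im[v0:v0+14,u0:u0+18],None,fx=8,fy=8,interpolation=2)
    V=g.max(2).astype(float);m=(V<np.percentile(V,14)).astype(np.uint8)
    n,l,s,c=cv2.connectedComponentsWithStats(m);k=min((i for i in range(1,n) if s[i,4]>150),key=lambda i:np.hypot(*(c[i]-[72,56])))
    p=ray('side',u0+(c[k][0]+.5)/8-.5,v0+(c[k][1]+.5)/8-.5,.034);d=p-O;return np.round([d@EX,d@EY],4),s[k,4]
a=cv2.imread('pics/side5.png');b=np.mean([grab_frame('side').astype(float) for _ in range(3)],0).astype(np.uint8)
cv2.imwrite('pics/side8.png',b)
print('rosette before',side_ros(a,-.049),'after',side_ros(b,-.041))
t=np.mean([grab_frame('top').astype(float) for _ in range(3)],0).astype(np.uint8);cv2.imwrite('pics/top8.png',t)
g=cv2.resize(t,None,fx=8,fy=8,interpolation=2);h=cv2.cvtColor(g,cv2.COLOR_BGR2HSV)
m=((h[...,2]>140)&(h[...,1]<60)).astype(np.uint8)*255;r=np.zeros_like(m);r[165*8:178*8,350*8:376*8]=m[165*8:178*8,350*8:376*8]
for c in cv2.findContours(r,0,1)[0]:
    if cv2.contourArea(c)>300:
        P=np.array([ray('top',(x+.5)/8-.5,(y+.5)/8-.5,.066) for x,y in c[:,0]])-O
        print('spacer top (batten frame)',cv2.minAreaRect(np.float32(np.c_[P@EX,P@EY])))
```

```text
t 23.7 pos [ 0.5335 -0.1426 -0.014 ] yaw_y 12.8 zaxis [-0.006 -0.001 -1.   ] F [-9.7 -2.1  7.6] w 0.001 gf 5.5
units xyz [ 0.0001  0.0001 -0.0001]
wz units 0.0012
rosette before (array([-0.0521, -0.0863]), np.int32(382)) after (array([-0.0306, -0.0548]), np.int32(2200))
```

Run:
```python
from h import *
A=cv2.imread('pics/m7.png')[:300];B=cv2.resize(cv2.imread('pics/side8.png')[180:255,310:410],(480,360),interpolation=2)[:300]
print('tcp',(proj('side',[.5335,-.1426,.016])-[310,180])*4.8)
q=lambda x,y,z:(proj('side',list((O+EX*x+EY*y)[:2])+[z])-[310,180])*4.8
print('zoom px per mm along EX',(q(-.02,-.1266,.034)-q(-.03,-.1266,.034))/10)
for n,(x0,x1,y0,y1) in dict(spacer=(215,272,110,165),tile=(222,262,185,225),tile2=(205,258,195,235),batten=(275,335,165,220),mid_tile=(60,110,110,180),left_tile=(2,50,60,110)).items():
    T=A[y0:y1,x0:x1];S=B[y0-20:y1+20,max(x0-20,0):x1+20];r=cv2.matchTemplate(S,T,cv2.TM_CCOEFF_NORMED);_,s,_,l=cv2.minMaxLoc(r)
    print(n,'shift',l[0]-min(20,x0),l[1]-20,'score',round(s,3))
```

```text
tcp [139.82287682 227.73827399]
zoom px per mm along EX [ 1.09083463 -0.5438033 ]
spacer shift 5 -2 score 0.968
tile shift 5 0 score 0.863
tile2 shift 6 -2 score 0.887
batten shift 0 0 score 1.0
mid_tile shift -13 -6 score 0.219
left_tile shift 0 0 score 1.0
```

The spacer moved about 4.5 mm back to the batten and the tile followed it; the batten and left tile did not move. The tool is dragging downward about 7 N, so I'll ease that slightly and let everything settle.

>>> send_rows(
  rows=[
    {"x": 0, "y": 0, "z": -0.003, "wx": 0, "wy": 0, "wz": 0, "hand": -1},
    {"x": 0, "y": 0, "z": 0, "wx": 0, "wy": 0, "wz": 0, "hand": -1},
    {"x": 0, "y": 0, "z": 0, "wx": 0, "wy": 0, "wz": 0, "hand": -1},
    {"x": 0, "y": 0, "z": 0, "wx": 0, "wy": 0, "wz": 0, "hand": -1},
    {"x": 0, "y": 0, "z": 0, "wx": 0, "wy": 0, "wz": 0, "hand": -1},
    {"x": 0, "y": 0, "z": 0, "wx": 0, "wy": 0, "wz": 0, "hand": -1},
    {"x": 0, "y": 0, "z": 0, "wx": 0, "wy": 0, "wz": 0, "hand": -1},
    {"x": 0, "y": 0, "z": 0, "wx": 0, "wy": 0, "wz": 0, "hand": -1},
    {"x": 0, "y": 0, "z": 0, "wx": 0, "wy": 0, "wz": 0, "hand": -1},
    {"x": 0, "y": 0, "z": 0, "wx": 0, "wy": 0, "wz": 0, "hand": -1},
  ],
)

```text
time: 24.83
tool_pos: [0.5334, -0.1424, -0.014]
tool_rot: [-0.002, 0.624, 0.781, -0.002]
contact_force: [-10.0, -2.6, 5.7]
gripper_width: 0.003
grasp_force: 4.9
```

```bash
python3 -c "
from h import *
go([.5335,-.1426,-.014],12.75);print(job_done())"
```

```text
t 24.83 pos [ 0.5334 -0.1424 -0.014 ] yaw_y 12.79 zaxis [-0.006 -0.    -1.   ] F [-10.   -2.6   5.7] w 0.003 gf 4.9
units xyz [-0.0012  0.0001  0.0003]
wz units 0.001
the job is handed in; nothing more can be done
None
```

I handed the job in at 24.8 s with the spacer standing in the gap behind the short tile and the tile held against it with about 10 N, but the verdict was not shown and I couldn't measure the final gap or squareness because the gripper hid the tile.

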